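# Weigh a battery cell on the beam scale

### The arm

A 7-joint arm with a two-finger parallel gripper is mounted at the origin on the work surface. World frame = base frame: x ahead of the robot, y to its left, z up, the work surface at z = 0. Lengths are in m, angles in rad, forces in N, time in s.
With the tool pointing down it reaches from about 0.425 to 0.95 m from the base axis. Payload 16.7 kg.
Tool frame: the origin (TCP) lies at the very end of the fingers, on their centre line; the grasp point (between the pads) lies 19 mm behind it; z points along the fingers, y is the line along which they close (so a half turn about z gives the same grasp; the last joint's range is limited). The gripper opens to 94 mm and grips with 3 to 60 N. Pads are 16 mm wide; open, the fingers measure 119 mm over their backs; the gripper's body (75 mm by 177 mm) begins 78 mm behind the grasp point.
Start: joints at [-1.365, 0.426, 0.074, 1.606, -0.034, 1.111, -0.067], TCP at [0.235, 0.633, 0.205] pointing down, gripper open.
Joint ranges: [-2.85, 2.85], [-0.5, 2.14], [-1.23, 1.37], [0.21, 2.46], [-1.02, 4.16], [0.16, 2.05], [-2.73, 2.73]. Speed limits (rad/s): [1.89, 1.89, 2.39, 2.39, 3.01, 3.01, 3.01].

### API

Orientations are given as a unit quaternion [x, y, z, w].
In Python, from workcell import bot, snapshot gives the robot as it stands.
- The arm moves only by the shell command python3 -m inch 'ROWS'. ROWS is JSON, a list of rows, each an object with "jaw": the opening in per cent of the stroke, from 0 (shut) to 100 (fully open); "xyz": the shift along the tool's x, y, z in cm, a list of three; "turn": the turn about the tool's z in rad. A call has 1 to 12 rows; each row shifts and turns the commanded pose from where the row before left it, along the tool's axes as they then stand; what a row does not reach is not made up. A row lasts 1/12 s, in which the tool goes at most 41.7 mm and 7.16 degrees, less where a joint would pass 70% of its speed; a pose out of reach is approached as far as the arm can. A call with a gripper value outside its range is refused whole. The fingers move at their own pace and stop on an object; the grip force is fixed at half the most. Time passes only in rows, so rows that do not move let the fingers close. It gives the time, the measured TCP pose, the force, the opening and the grip force at its end, in the units of the state.
- bot.read_state(): the state, without advancing time (a new reading comes with each control period).
- snapshot(name): name is "scene" or "top" or "wrist"; returns a dict with "pixels" (420x560x3 uint8, blue, green, red), "z_map" (420x560 float32, m along the optical axis (not along the pixel's ray), 0 where there is no reading), "fx", "fy", "cx", "cy" (pixels), "xyz" and "rotation" of the camera in the world; the wrist camera has in their place "hand_eye" (4x4, takes a point from camera to tool coordinates, whose origin is the TCP and whose axes are the flange's). Camera axes: x right, y up, looking along -z (the intrinsics and any distortion apply to the point x, -y, -z); pixel columns grow to the right and rows downward; lengths in m; the calibration is good to about 2 mm. A picture is of the moment at which its call begins: read the wrist's pose just before it.
- bot.close_job(): hands the job in; it is judged then, once.
The state is a dict: "t": time; "joints": joint angles; "qd": joint speeds; "tau": joint torques, N m; "ee_pos": TCP position; "tool_rot": TCP orientation; "wrist_force": force on the tool from outside, world axes, zero at the start; "torque": the same for the moment, N m; "width": finger opening in m; "finger_force": force on a finger pad.
Only numpy, scipy, OpenCV 4.12 (cv2) and the standard library are available. Lean on these libraries where they do the work, as an engineer would, in place of code of your own. Each camera call takes 0.05 s, during which the arm holds its last target. There are 200 camera calls.

### The job

Hang the cell in its steel cradle by the crossbar in the notch at the end of the scale's beam, let go, then slide the poise along the beam until the beam balances level, in line with the pointer. Be gentle with the delicate beam, push the sticky poise slowly and lightly, leave the beam swinging freely and at rest with the cell hanging from it, and do not disturb the other things on the bench.

Things in the scene. Friction and masses are not known exactly. Their poses are not given: they have to be found in the camera images.
- scale: grey beam-scale stand, fixed. Origin: on the table under the pivot. y runs along the beam: load (notch) end at +y, tail at -y; x across it. Base 120 (x) x 100 (y) x 14 mm, slim column, two cheeks beside the pivot up to 206 mm; a 20 mm wide, 6 mm high strip runs from it under the tail to the pointer's foot
- pivot (a point): the beam's pivot, 190 mm above the scale's origin. The beam swings 0.14 rad either way to stops, damped, settling in about 1 s. At the start its tail lies down on the stop. Its bearings are delicate: beam and poise together take at most 10 N from the robot, the beam at most 12 N from the load
- pointer (a point): tip of the fixed level pointer (flat wedge on a thin post, top 198 mm above the table), 275 mm from the pivot along -y, 190 mm above the table: the beam balances when its tail tip is level with it
- beam: aluminium beam, bar 10 mm wide, 14 mm high. Origin on the pivot; axes as the scale's when level; its z axis leans from vertical by the tilt. Balances by itself when empty. Tilts about 0.006 rad per mm that the poise is off its balance point (tail down if too far out), up to the stops. Its tilt tells the truth only while the robot touches neither beam, poise nor load
- notch (a point): where the centre of the load's crossbar rests when hung: in the upturned V on the beam's top, 90 mm from the pivot along +y and 16 mm above the bar's centre line. The V runs across the beam, 20 mm wide (x), its mouth about 20 mm along the beam, its lips about 5 mm above this point; the beam's end lies 15 mm further out
- tail_tip (a point): tip of the beam's tail, 268 mm from the pivot along -y; 190 mm above the table when level
- poise: dark steel sliding weight, 0.300 kg, on the tail side: block 33 mm across, 30 mm along the beam, from 24 mm below to 16 mm above the bar's centre line. Origin: its middle, on that line. Slides 60 to 205 mm from the pivot against 2.5 N of sticky friction plus 30 N per m/s (push slowly), stays where left; starts too far out for any load.
- poise_top (a point): centre of the top of the poise's upright square post, 14 x 14 mm, which rises from 16 to 56 mm above the bar's centre line: push it either way along the beam. Balance: poise mass x its distance from the pivot = load mass x 90 mm
- load: blue battery cell 70 x 27 x 80 mm high strapped in a steel hanging cradle, standing on the table; mass unknown, 0.25 to 0.47 kg. Origin: centre of its underside; x along its 78 mm width, y its thickness. Two uprights 4 x 20 mm at x = +-37 mm carry a round crossbar along x. Same either way round; hung, its x lies across the beam
- load_bar (a point): centre of the load's crossbar, 8 mm thick, 142 mm above the load's origin. Between cell top (84 mm) and crossbar is an open window, 70 mm wide, 54 mm high: the beam's end goes through it
- load_grip (a point): where to hold the load, 175 mm above its origin, on the square grip post 16 x 16 mm that stands on the crossbar, from 146 to 192 mm
- spare_cell: bystander: bare blue prismatic battery cell without a cradle, 105 x 30 x 90 mm high, standing; origin: centre of its underside
- lying_cell: bystander: a like bare cell lying flat, 105 x 90 x 30 mm high; origin: centre of its underside
- nut_jar: bystander: jar of nuts, 56 mm diameter, 75 mm high; origin: centre of its underside
- tape_roll: bystander: roll of tape, 80 mm diameter, 24 mm high; origin: centre of its underside
- driver: bystander: screwdriver lying on the table; origin: under its middle
- busbar: bystander: flat copper bar 85 x 20 x 4 mm; origin: centre of its underside
- parts_bin: bystander: open grey bin 120 x 90 x 50 mm high with one divider; origin: centre of its underside
- cup: bystander: open black cup, 70 mm wide, 50 mm high; origin: centre of its underside
There are look-alikes about, which are no part of the job. There is more than one size of the load; the job needs the larger.

How it is judged:
By the outcome, as a careful person would: the job done as asked, in the order asked, and still so for the second after the job is handed in, with the robot touching nothing.
It also fails if it takes over 72 s, if anything falls off the work surface, if the arm or the gripper's body presses on something with over 40 N, if the wrist force passes 120 N, or if a joint passes its speed limit or range.

## Working session

There is one attempt and no reset: what is moved stays moved. The work goes in short steps, Python scripts to look and compute and a shell command to move; the robot and the scene stay as the last step left them, time stands still between calls to the robot, and variables do not carry over. Pictures are saved under pics/ and viewed, at most 10 in all, crops included, and the job is handed in when it is done.

```bash
mkdir -p pics; ls
cat > h.py <<'E'
import numpy as np, cv2
from workcell import bot, snapshot
from scipy.spatial.transform import Rotation as R
def rot(r):
    r=np.array(r,float)
    return r if r.shape==(3,3) else R.from_quat(r).as_matrix()
def look(name, save=None):
    st=bot.read_state(); s=snapshot(name)
    if save: cv2.imwrite('pics/'+save+'.png', s['pixels'])
    if name=='wrist':
        T=np.eye(4);T[:3,:3]=rot(st['tool_rot']);T[:3,3]=st['ee_pos'];M=T@np.array(s['hand_eye'])
    else:
        M=np.eye(4);M[:3,:3]=rot(s['rotation']);M[:3,3]=s['xyz']
    z=s['z_map'];v,u=np.mgrid[:z.shape[0],:z.shape[1]]
    P=np.stack([(u-s['cx'])/s['fx']*z,-(v-s['cy'])/s['fy']*z,-z],-1)
    W=P@M[:3,:3].T+M[:3,3]; W[z==0]=np.nan
    return s,W,M
E
python3 - <<'E'
from h import *
st=bot.read_state();print(st)
for n in('scene','top'):
    s,W,M=look(n,n+'1');print({k:v for k,v in s.items() if k not in('pixels','z_map')});np.save(n+'.npy',W)
E
```

```text
pics
{'t': 0.0, 'joints': array([-1.36450261,  0.42673153,  0.07388802,  1.60662819, -0.0341167 ,
        1.11082219, -0.0670906 ]), 'qd': array([-0.00102311, -0.00031672, -0.00267659,  0.00095746,  0.00136282,
        0.002222  , -0.00204209]), 'tau': array([ 3.07533173e-04, -9.35804844e+01,  3.66720401e+00, -4.54199731e+01,
       -4.87691117e-02,  1.99243741e-02,  8.93709171e-05]), 'ee_pos': array([0.23501385, 0.63227509, 0.20476771]), 'tool_rot': array([ 1.76991545e-01,  9.84212148e-01, -6.60723274e-04, -6.87093091e-05]), 'wrist_force': array([-0.33880318,  0.261565  , -0.21225615]), 'torque': array([0.02552137, 0.03576261, 0.03875439]), 'finger_force': 0.0, 'width': 0.09401442184921965}
{'fx': 462.63182779527426, 'fy': 462.63182779527426, 'cx': 281.2569853954069, 'cy': 214.482163238021, 'xyz': array([1.33048791, 0.25512656, 1.48375966]), 'rotation': array([0.1497438 , 0.2147287 , 0.79901077, 0.54134108])}
{'fx': 463.93559929946133, 'fy': 463.93559929946133, 'cx': 280.30734487865004, 'cy': 211.4773583349457, 'xyz': array([ 0.39404785, -0.01106499,  1.40643543]), 'rotation': array([ 0.06074425, -0.05502092, -0.69529463,  0.71403656])}
```

View pics/scene1.png

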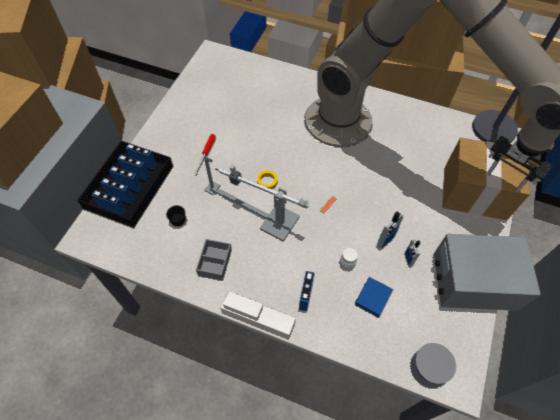

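View pics/top1.png

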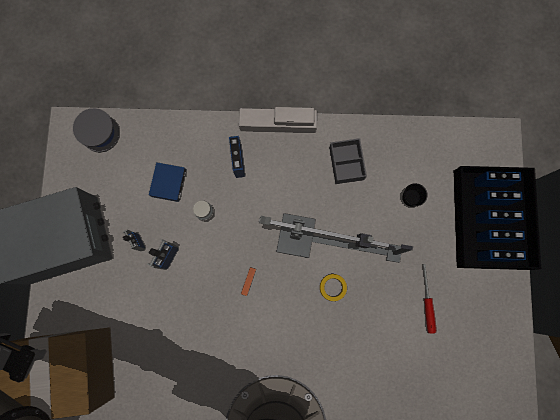

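The top view shows the scale with its notch at (263,222), poise at (362,240) and pointer at (405,248). The larger load is at (164,253) and the small look-alike at (134,239). Next I'll measure them.

```bash
cat > m.py <<'E'
from h import *
W=np.load('top.npy');S=np.load('scene.npy')
img=cv2.imread('pics/top1.png')
def box(P,lo,hi,x,y,r):
    P=P.reshape(-1,3);return P[(P[:,2]>lo)&(P[:,2]<hi)&(abs(P[:,0]-x)<r[0])&(abs(P[:,1]-y)<r[1])]
for n,(u,v) in dict(load=(164,253),small=(134,239),notch=(263,222),post=(365,238),tail=(405,248),pivot=(297,229)).items():
    p=W[v-14:v+15,u-18:u+19].reshape(-1,3);p=p[np.isfinite(p[:,2])]
    q=p[p[:,2]>.03];print(n,W[v,u].round(3),'mx',q[:,2].max().round(3))
    top=q[q[:,2]>q[:,2].max()-.012];print('  top mean',top.mean(0).round(4),len(top))
    c=q[:,:2];mn,(w,h),a=cv2.minAreaRect(c.astype(np.float32));print('  rect',np.round(mn,4),round(w,3),round(h,3),a)
def line(P,lo,hi):
    pass
for n,P in(('top',W),('scene',S)):
    q=box(P,.135,.235,.45,-.15,(.12,.25))
    print(n,len(q),q[:,1].min(),q[:,1].max())
    vx,vy,x0,y0=cv2.fitLine(q[:,:2].astype(np.float32),cv2.DIST_HUBER,0,.01,.01).ravel()
    print('beam dir',vx,vy,x0,y0)
s,_,_=look('top');np.save
E
python3 m.py
python3 - <<'E'
import cv2
a=cv2.imread('pics/top1.png')
c=cv2.resize(a[205:275,110:210],None,fx=5,fy=5,interpolation=2)
d=cv2.resize(a[205:275,250:420],None,fx=4.7,fy=4.7,interpolation=2)[:, :800]
import numpy as np
o=np.zeros((600,800,3),'uint8');o[:d.shape[0],:d.shape[1]]=d;e=cv2.resize(c,(386,270));o[329:599,:386]=e
b=cv2.imread('pics/scene1.png');o[329:599,386:800]=cv2.resize(b[200:270,365:472],(414,270),interpolation=2)
cv2.imwrite('pics/c1.png',o)
E
```

```text
load [0.484 0.33  0.089] mx 0.198
  top mean [0.48   0.3335 0.192 ] 41
  rect [0.4794 0.3334] 0.027 0.077 65.16047668457031
small [0.524 0.428 0.06 ] mx 0.198
  top mean [0.4811 0.338  0.1921] 19
  rect [0.5008 0.3945] 0.128 0.039 59.9865837097168
notch [0.563 0.046 0.209] mx 0.227
  top mean [0.5668 0.0403 0.2199] 66
  rect [0.565  0.0276] 0.06 0.02 79.48738098144531
post [ 0.53  -0.222  0.196] mx 0.223
  top mean [ 0.5254 -0.2294  0.2184] 39
  rect [ 0.5258 -0.2272] 0.102 0.033 81.94190216064453
tail [ 0.506 -0.327  0.193] mx 0.197
  top mean [ 0.5098 -0.3311  0.1915] 46
  rect [ 0.5119 -0.3163] 0.062 0.01 81.249267578125
pivot [ 0.548 -0.043  0.202] mx 0.211
  top mean [ 0.5554 -0.0342  0.2032] 139
  rect [ 0.5532 -0.0436] 0.043 0.093 8.678535461425781
top 937 -0.3465039522317269 0.056237783665418914
beam dir 0.14888075 0.9888552 0.5383224 -0.13462421
scene 673 -0.35070023106921994 0.05486680963513682
beam dir 0.13593133 0.99071825 0.54529107 -0.12504457
```

View pics/c1.png

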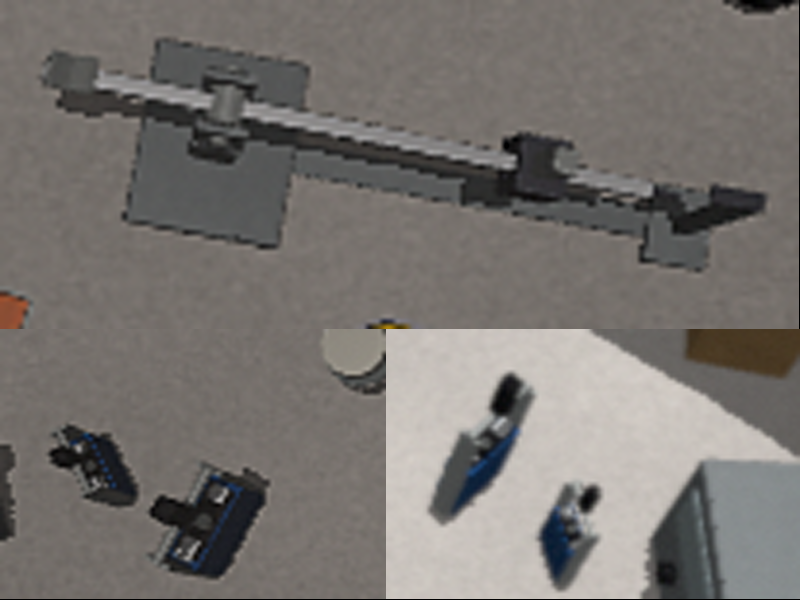

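Top crop: the large load is at (205,520) and the small one at (95,465). The beam runs diagonally, with the poise at (540,165). I'll check obstacle heights and refine the scale axis before moving.

Run:
```python
from h import *
W=np.load('top.npy');S=np.load('scene.npy')
P=np.vstack([W.reshape(-1,3),S.reshape(-1,3)]);P=P[np.isfinite(P[:,2])]
for y in np.arange(.25,.8,.05):
    print(round(y,2),[ (round(float(P[k][:,2].max()),2) if (k:=(abs(P[:,0]-x)<.025)&(abs(P[:,1]-y)<.025)).any() else -1) for x in np.arange(.2,.7,.05)])
# clean beam bar: points of bright bar top per y station, by scene & top
for n,Q in(('top',W),('scene',S)):
    q=Q.reshape(-1,3)
    for lo,hi in((-.005,.02),(-.2,-.07),(-.3,-.25)):
        k=q[(q[:,1]>lo)&(q[:,1]<hi)&(q[:,2]>.13)&(q[:,2]<.23)&(abs(q[:,0]-.54)<.07)]
        t=k[k[:,2]>0];print(n,lo,len(k),np.median(k,0).round(4))
    # sclae base
    k=q[(q[:,2]>.009)&(q[:,2]<.02)&(abs(q[:,0]-.545)<.09)&(abs(q[:,1]+.04)<.09)]
    print(n,'base',cv2.minAreaRect(k[:,:2].astype(np.float32)),len(k))
    k=q[(q[:,2]>.04)&(q[:,2]<.12)&(abs(q[:,0]-.48)<.06)&(abs(q[:,1]-.335)<.055)]
    print(n,'load',cv2.minAreaRect(k[:,:2].astype(np.float32)),len(k))
    k=q[(q[:,2]>.165)&(q[:,2]<.2)&(abs(q[:,0]-.48)<.06)&(abs(q[:,1]-.335)<.055)]
    print(n,'post',k.mean(0), cv2.minAreaRect(k[:,:2].astype(np.float32)))
    k=q[(q[:,2]>.04)&(q[:,2]<.1)&(abs(q[:,0]-.57)<.06)&(abs(q[:,1]-.22)<.05)]
    print(n,'jar',k.mean(0),k.max(0))
```

```text
0.25 [0.01, 0.01, 0.01, 0.01, 0.01, 0.01, 0.01, 0.01, 0.08, 0.08]
0.3 [0.76, 0.01, 0.01, 0.01, 0.01, 0.09, 0.19, 0.01, 0.01, 0.04]
0.35 [0.77, 0.01, 0.01, 0.01, 0.01, 0.19, 0.2, 0.01, 0.01, 0.04]
0.4 [0.76, 0.71, 0.01, 0.01, 0.01, 0.01, 0.14, 0.12, 0.01, 0.04]
0.45 [0.74, 0.7, 0.01, 0.01, 0.01, 0.01, 0.14, 0.14, 0.01, 0.01]
0.5 [0.71, 0.69, 0.01, 0.01, 0.01, 0.16, 0.16, 0.15, 0.01, 0.01]
0.55 [0.68, 0.68, 0.63, 0.01, 0.01, 0.16, 0.16, 0.16, 0.16, 0.17]
0.6 [0.66, 0.65, 0.64, 0.01, 0.15, 0.16, 0.16, 0.16, 0.16, 0.16]
0.65 [0.34, 0.51, 0.58, 0.01, 0.16, 0.16, 0.16, 0.16, 0.16, 0.16]
0.7 [0.34, 0.35, 0.35, 0.01, 0.16, 0.16, 0.17, 0.16, 0.16, 0.01]
0.75 [0.18, 0.18, 0.01, 0.01, 0.16, 0.16, 0.16, 0.16, 0.16, 0.01]
top -0.005 45 [0.5618 0.0092 0.2039]
top -0.2 222 [ 0.5396 -0.134   0.1839]
top -0.3 67 [ 0.5181 -0.2722  0.1651]
top base ((0.5539660453796387, -0.06288570165634155), (0.13501133024692535, 0.125571608543396), 81.61038208007812) 936
top load ((0.47908660769462585, 0.3335951566696167), (0.02729038894176483, 0.07827159017324448), 65.16047668457031) 335
top post [0.47920637 0.33222333 0.18739458] ((0.4799887239933014, 0.33391672372817993), (0.01649290882050991, 0.015222321264445782), 64.07653045654297)
top jar [0.61035475 0.23012271 0.06871707] [0.62978917 0.25825561 0.08264025]
scene -0.005 34 [0.5665 0.0068 0.2032]
scene -0.2 156 [ 0.5445 -0.1319  0.1831]
scene -0.3 49 [ 0.5225 -0.2732  0.1641]
scene base ((0.5519108176231384, -0.05499774217605591), (0.14863771200180054, 0.13061225414276123), 79.21537017822266) 574
scene load ((0.4831119179725647, 0.3342253267765045), (0.02745913527905941, 0.0796644315123558), 60.236732482910156) 219
scene post [0.48373613 0.33147184 0.18342918] ((0.4804087281227112, 0.33222973346710205), (0.015707820653915405, 0.020687386393547058), 65.39568328857422)
scene jar [0.61494102 0.23081418 0.07270343] [0.6296936  0.25745626 0.08294241]
```

```bash
python3 -m inch '[{"jaw":100,"xyz":[-2.0,-1.2,-1.6],"turn":0},{"jaw":100,"xyz":[-3.3,-1.9,-1.5],"turn":0},{"jaw":100,"xyz":[-3.3,-1.9,-1.5],"turn":0},{"jaw":100,"xyz":[-3.3,-1.9,-1.4],"turn":0},{"jaw":100,"xyz":[-3.3,-1.9,-1],"turn":0},{"jaw":100,"xyz":[-3.3,-1.9,-1],"turn":0},{"jaw":100,"xyz":[-3.3,-1.9,0],"turn":0},{"jaw":100,"xyz":[-3.3,-1.9,0],"turn":0},{"jaw":100,"xyz":[-3.3,-1.9,0],"turn":0},{"jaw":100,"xyz":[-3.3,-1.9,0],"turn":0},{"jaw":100,"xyz":[-1.7,-1.1,0],"turn":0.077},{"jaw":100,"xyz":[0,0,0],"turn":0}]'
python3 - <<'E'
from h import *
print(bot.read_state())
s,W,M=look('wrist','w1');np.save('w1.npy',W);print(s['hand_eye'])
q=W.reshape(-1,3);q=q[np.isfinite(q[:,2])]
k=q[(q[:,2]>.155)&(q[:,2]<.2)&(abs(q[:,0]-.48)<.05)&(abs(q[:,1]-.335)<.05)]
print('post',k.mean(0),k.min(0),k.max(0),cv2.minAreaRect(k[:,:2].astype(np.float32)),len(k))
k=q[(q[:,2]>.03)&(q[:,2]<.14)&(abs(q[:,0]-.48)<.06)&(abs(q[:,1]-.335)<.055)]
print('load',cv2.minAreaRect(k[:,:2].astype(np.float32)),len(k))
E
```

```text
t: 1.15
ee_pos: [0.4838, 0.3296, 0.2856]
tool_rot: [0.22, 0.975, -0.0, 0.001]
wrist_force: [0.1, -0.2, -0.7]
width: 0.0943
finger_force: 0.0
{'t': 1.15, 'joints': array([-0.93042665,  0.21778238,  0.26457501,  1.72647466, -0.0589592 ,
        1.20525567,  0.47582215]), 'qd': array([-0.0441054 ,  0.00335526, -0.06830783, -0.00549131, -0.00429429,
        0.00013528,  0.03411823]), 'tau': array([ 4.43983600e-01, -6.87334442e+01,  3.78161922e+00, -4.72185194e+01,
       -3.33626792e-01, -3.96311400e-03, -1.99930826e-01]), 'ee_pos': array([0.4837726 , 0.32959883, 0.28560887]), 'tool_rot': array([ 2.20301297e-01,  9.75431595e-01, -4.55521798e-04,  5.77602030e-04]), 'wrist_force': array([ 0.06904832, -0.21612586, -0.67828137]), 'torque': array([-0.02747446, -0.02627235,  0.00443425]), 'finger_force': 0.0, 'width': 0.09428219860251494}
[[-4.69857225e-04  9.66243324e-01  2.57630778e-01  7.50198245e-02]
 [ 9.99999734e-01  3.10156386e-04  6.60521091e-04  1.07511387e-04]
 [ 5.58318264e-04  2.57631020e-01 -9.66243213e-01 -1.78638462e-01]
 [ 0.00000000e+00  0.00000000e+00  0.00000000e+00  1.00000000e+00]]
post [0.47623229 0.3365608  0.18602739] [0.46834124 0.32601915 0.15505853] [0.48785879 0.34529344 0.19365035] ((0.4782276153564453, 0.33547818660736084), (0.01544525008648634, 0.016429061070084572), 63.62080764770508) 398
load ((0.4768937826156616, 0.33658894896507263), (0.02632296457886696, 0.0746898427605629), 64.41030883789062) 695
```

View pics/w1.png

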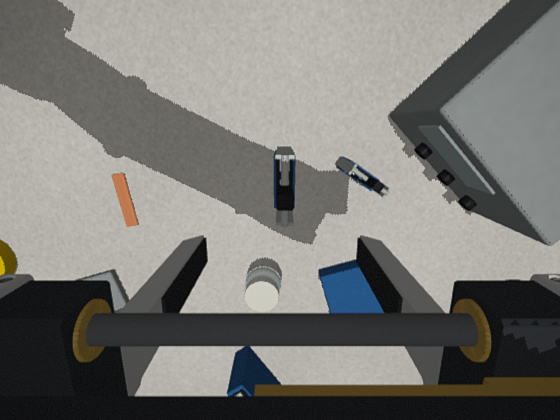

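The wrist view shows the load at (285,190), lined up with the tool. I'll correct by 7 mm, descend and grasp.

```bash
python3 -m inch '[{"jaw":100,"xyz":[0.7,0.3,0],"turn":0},{"jaw":60,"xyz":[0,0,3],"turn":0},{"jaw":60,"xyz":[0,0,3],"turn":0},{"jaw":60,"xyz":[0,0,3],"turn":0},{"jaw":60,"xyz":[0,0,2],"turn":0},{"jaw":60,"xyz":[0,0,1.7],"turn":0},{"jaw":40,"xyz":[0,0,0],"turn":0},{"jaw":40,"xyz":[0,0,0],"turn":0}]'
python3 - <<'E'
from h import *
s,W,M=look('wrist','w2');st=bot.read_state();q=W.reshape(-1,3);q=q[np.isfinite(q[:,2])]
k=q[(q[:,2]>.16)&(q[:,2]<.2)&(abs(q[:,0]-.48)<.03)&(abs(q[:,1]-.335)<.03)]
T=rot(st['tool_rot']);print(((k-st['ee_pos'])@T).min(0),((k-st['ee_pos'])@T).max(0),len(k))
E
python3 -m inch '[{"jaw":0,"xyz":[0,0,0],"turn":0},{"jaw":0,"xyz":[0,0,0],"turn":0},{"jaw":0,"xyz":[0,0,0],"turn":0},{"jaw":0,"xyz":[0,0,0],"turn":0},{"jaw":0,"xyz":[0,0,0],"turn":0},{"jaw":0,"xyz":[0,0,0],"turn":0},{"jaw":0,"xyz":[0,0,0],"turn":0},{"jaw":0,"xyz":[0,0,0],"turn":0}]'
```

```text
t: 1.87
ee_pos: [0.4741, 0.3414, 0.1581]
tool_rot: [0.213, 0.977, -0.001, -0.001]
wrist_force: [-0.2, 0.5, 0.0]
width: 0.0508
finger_force: 0.0
[-0.0132943  -0.03780479 -0.04089012] [ 0.01137627  0.02530378 -0.0009064 ] 2462
t: 2.58
ee_pos: [0.4755, 0.3397, 0.1589]
tool_rot: [0.215, 0.977, -0.0, -0.0]
wrist_force: [-2.0, -2.6, 7.1]
width: 0.0159
finger_force: 30.0
```

```bash
python3 -m inch '[{"jaw":0,"xyz":[0,0,-0.5],"turn":0},{"jaw":0,"xyz":[0,0,-1],"turn":0},{"jaw":0,"xyz":[0,0,-1.5],"turn":0},{"jaw":0,"xyz":[0,0,-2],"turn":0},{"jaw":0,"xyz":[0,0,-2],"turn":0},{"jaw":0,"xyz":[0,0,-2],"turn":-0.05},{"jaw":0,"xyz":[0,0,-1.5],"turn":-0.08},{"jaw":0,"xyz":[0,0,-0.5],"turn":-0.08},{"jaw":0,"xyz":[0,0,0],"turn":-0.067},{"jaw":0,"xyz":[0,0,0],"turn":0},{"jaw":0,"xyz":[0,0,0],"turn":0},{"jaw":0,"xyz":[0,0,0],"turn":0}]'
python3 -m inch '[{"jaw":0,"xyz":[0,0,0],"turn":0},{"jaw":0,"xyz":[0,0,0],"turn":0},{"jaw":0,"xyz":[0,0,0],"turn":0}]'
python3 - <<'E'
from h import *
st=bot.read_state();print(st['wrist_force'],st['torque'],rot(st['tool_rot']))
s,W,M=look('wrist','w3');q=W.reshape(-1,3);q=q[np.isfinite(q[:,2])]
# scale from wrist
for lo,hi in((-.02,.02),(-.2,-.07),(-.3,-.25)):
    k=q[(q[:,1]>lo)&(q[:,1]<hi)&(q[:,2]>.14)&(q[:,2]<.23)&(abs(q[:,0]-.54)<.07)];print(len(k),np.median(k,0) if len(k) else '')
print(s['pixels'].shape)
for n in('top','scene'):
    s,W,M=look(n,n+'2');q=W.reshape(-1,3)
    k=q[(q[:,2]>.14)&(q[:,2]<.18)&(abs(q[:,0]-.475)<.06)&(abs(q[:,1]-.34)<.06)];print(n,k.mean(0) if len(k) else 0,cv2.minAreaRect(k[:,:2].astype(np.float32)) if len(k)>3 else '',len(k))
E
```

```text
t: 3.58
ee_pos: [0.4754, 0.34, 0.2685]
tool_rot: [0.079, 0.997, -0.0, -0.0]
wrist_force: [-0.3, -0.6, -3.2]
width: 0.0158
finger_force: 30.0
t: 3.83
ee_pos: [0.4754, 0.3402, 0.2683]
tool_rot: [0.078, 0.997, -0.0, -0.0]
wrist_force: [0.4, 0.3, -2.2]
width: 0.0157
finger_force: 30.0
[ 0.40752404  0.33889322 -2.22216155] [ 0.02139709 -0.02347544 -0.01287973] [[-9.87784408e-01  1.55826501e-01 -2.55838279e-04]
 [ 1.55826563e-01  9.87784401e-01 -2.43405316e-04]
 [ 2.14784063e-04 -2.80298375e-04 -9.99999938e-01]]
0 
0 
0 
(420, 560, 3)
top 0  0
scene [0.51596837 0.33143858 0.15983096] ((0.4923073947429657, 0.3446236252784729), (0.025271333754062653, 0.0753522589802742), 58.11777114868164) 65
```

View pics/w3.png

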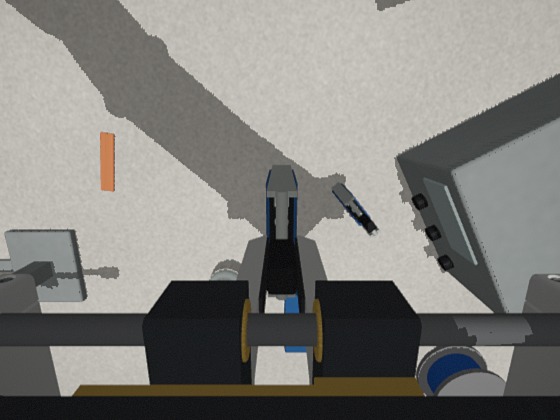

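The load is in the jaws at (282,210) and lifted clear. Next I'll carry it to a standoff beyond the beam end.

```bash
python3 -m inch '[{"jaw":0,"xyz":[-0.8,-1.3,0],"turn":0},{"jaw":0,"xyz":[-1.5,-2.5,0],"turn":0},{"jaw":0,"xyz":[-1.6,-2.7,0],"turn":0},{"jaw":0,"xyz":[-1.6,-2.7,0],"turn":0},{"jaw":0,"xyz":[-1.6,-2.7,0],"turn":0},{"jaw":0,"xyz":[-1.6,-2.7,0],"turn":0},{"jaw":0,"xyz":[-1.6,-2.7,0],"turn":0},{"jaw":0,"xyz":[-1.5,-2.5,0],"turn":0},{"jaw":0,"xyz":[-1.0,-1.7,0],"turn":0},{"jaw":0,"xyz":[-0.5,-0.8,0],"turn":0},{"jaw":0,"xyz":[0,0,0],"turn":0},{"jaw":0,"xyz":[0,0,0],"turn":0}]'
python3 -m inch '[{"jaw":0,"xyz":[0,0,0],"turn":0},{"jaw":0,"xyz":[0,0,0],"turn":0},{"jaw":0,"xyz":[0,0,0],"turn":0}]'
cat > n.py <<'E'
from h import *
import sys
st=bot.read_state();print(st['ee_pos'],st['wrist_force'],rot(st['tool_rot'])[:,1])
u=np.array([.155,.988]);u/=np.linalg.norm(u);w=np.array([u[1],-u[0]])
for n in('wrist','top','scene'):
    s,W,M=look(n,n+sys.argv[1]);q=W.reshape(-1,3);q=q[np.isfinite(q[:,2])]
    a=(q[:,:2]-[.568,.039])@u;b=(q[:,:2]-[.568,.039])@w
    for nm,k in(('lips',(q[:,2]>.205)&(q[:,2]<.232)&(a>-.03)&(a<.03)&(abs(b)<.03)),('bar',(q[:,2]>.16)&(q[:,2]<.215)&(a<-.02)&(a>-.05)&(abs(b)<.03)),
      ('load',(q[:,2]>.12)&(q[:,2]<.245)&(a>.035)&(a<.1)&(abs(b)<.06))):
        if k.sum()>5:
            print(n,nm,k.sum(),'a',np.percentile(a[k],[1,50,99]).round(4),'b',np.percentile(b[k],[1,50,99]).round(4),'z',np.percentile(q[k,2],[1,50,99]).round(4))
E
python3 n.py 4
```

```text
t: 4.98
ee_pos: [0.5721, 0.0998, 0.2684]
tool_rot: [0.078, 0.997, 0.0, -0.0]
wrist_force: [0.5, 1.3, -3.2]
width: 0.0156
finger_force: 30.0
t: 5.23
ee_pos: [0.572, 0.1004, 0.2684]
tool_rot: [0.077, 0.997, 0.0, -0.0]
wrist_force: [-0.6, -0.5, -3.1]
width: 0.0158
finger_force: 30.0
[0.57197111 0.10039614 0.26844979] [-0.56235309 -0.46328069 -3.06265832] [1.53575904e-01 9.88136843e-01 1.42785915e-04]
wrist lips 1142 a [-0.0261  0.0007  0.0182] b [-0.0122 -0.0028  0.0077] z [0.2051 0.216  0.2242]
wrist bar 525 a [-0.0498 -0.0347 -0.0203] b [-0.0072 -0.0039  0.0028] z [0.1911 0.2028 0.2063]
wrist load 1450 a [0.0478 0.0608 0.0744] b [-0.0402 -0.0195  0.0156] z [0.1244 0.1933 0.2427]
top lips 11 a [-0.0293 -0.0243 -0.0188] b [-0.005  -0.0006  0.0041] z [0.2051 0.2077 0.2106]
top bar 51 a [-0.0495 -0.035  -0.0202] b [-0.006  -0.0014  0.0046] z [0.1911 0.2043 0.2103]
scene lips 71 a [-0.0284 -0.0027  0.0154] b [-0.0088  0.0019  0.011 ] z [0.2054 0.2162 0.2262]
scene bar 42 a [-0.0498 -0.0343 -0.0202] b [-0.0051  0.0033  0.0073] z [0.1897 0.2025 0.2129]
scene load 316 a [0.0467 0.0648 0.0722] b [-0.034   0.0241  0.0425] z [0.1206 0.1903 0.2408]
```

View pics/wrist4.png

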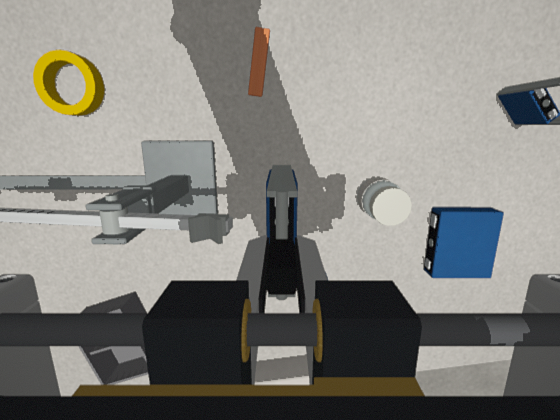

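Wrist view: the beam end is at (215,228), in line with the held load at (282,225). I'll get the V profile along the beam.

Run:
```python
from h import *
u=np.array([.155,.988]);u/=np.linalg.norm(u);w=np.array([u[1],-u[0]])
for n in('wrist','scene'):
    s,W,M=look(n);q=W.reshape(-1,3);q=q[np.isfinite(q[:,2])]
    a=(q[:,:2]-[.568,.039])@u;b=(q[:,:2]-[.568,.039])@w
    for c in np.arange(-.03,.026,.002):
        k=(abs(a-c)<.001)&(abs(b+(.0025 if n=='wrist' else -.0015))<.009)&(q[:,2]>.15)&(q[:,2]<.24)
        if k.sum()>2: print(n,round(c,3),k.sum(),np.percentile(q[k,2],[10,50,95]).round(4))
```

```text
wrist -0.03 34 [0.1971 0.2041 0.2053]
wrist -0.028 35 [0.1968 0.2044 0.2053]
wrist -0.026 39 [0.1956 0.2044 0.2057]
wrist -0.024 37 [0.1975 0.205  0.2058]
wrist -0.022 37 [0.1958 0.205  0.2062]
wrist -0.02 36 [0.1976 0.2055 0.2067]
wrist -0.018 33 [0.1986 0.2058 0.2068]
wrist -0.016 20 [0.1981 0.2058 0.2069]
wrist -0.014 4 [0.1966 0.1967 0.1991]
wrist -0.012 19 [0.2177 0.218  0.2193]
wrist -0.01 47 [0.2198 0.2206 0.2215]
wrist -0.008 72 [0.2182 0.2196 0.221 ]
wrist -0.006 78 [0.2166 0.218  0.2193]
wrist -0.004 62 [0.2154 0.2165 0.2178]
wrist -0.002 71 [0.2139 0.215  0.2166]
wrist 0.0 66 [0.2126 0.2137 0.2152]
wrist 0.002 58 [0.2111 0.2122 0.2134]
wrist 0.004 40 [0.2108 0.2137 0.2149]
wrist 0.006 40 [0.2138 0.2165 0.2179]
wrist 0.008 45 [0.2039 0.2184 0.2199]
wrist 0.01 50 [0.207  0.2213 0.2231]
wrist 0.012 77 [0.2084 0.2232 0.2248]
wrist 0.014 116 [0.2097 0.2213 0.2236]
wrist 0.016 64 [0.2051 0.2103 0.2224]
wrist 0.018 60 [0.2014 0.2068 0.2112]
wrist 0.02 18 [0.1986 0.2006 0.2023]
scene -0.03 4 [0.1972 0.2012 0.2075]
scene -0.024 4 [0.1989 0.2048 0.2067]
scene -0.022 3 [0.1898 0.1983 0.2077]
scene -0.02 3 [0.2044 0.2073 0.2073]
scene -0.012 6 [0.2042 0.2175 0.2224]
scene -0.008 6 [0.2103 0.2139 0.2214]
scene -0.006 3 [0.2171 0.2209 0.2223]
scene -0.004 5 [0.2045 0.2142 0.2179]
scene -0.002 3 [0.2085 0.2137 0.2161]
scene 0.002 3 [0.2155 0.2158 0.2166]
scene 0.004 3 [0.2025 0.2088 0.2181]
scene 0.006 5 [0.205  0.2169 0.2246]
scene 0.008 3 [0.223  0.2245 0.2259]
scene 0.01 7 [0.2097 0.2143 0.2243]
scene 0.012 6 [0.211  0.2184 0.2289]
scene 0.014 4 [0.2031 0.2091 0.2132]
scene 0.016 4 [0.2053 0.2084 0.2127]
```

```bash
python3 -m inch '[{"jaw":0,"xyz":[0,0,0.8],"turn":0},{"jaw":0,"xyz":[0,0,0.8],"turn":0},{"jaw":0,"xyz":[0,0,0.1],"turn":0},{"jaw":0,"xyz":[0,-0.5,0],"turn":0},{"jaw":0,"xyz":[0,-1,0],"turn":0},{"jaw":0,"xyz":[0,-1.2,0],"turn":0},{"jaw":0,"xyz":[0.1,-1.2,0],"turn":0},{"jaw":0,"xyz":[0,-1,0],"turn":0},{"jaw":0,"xyz":[0,-0.6,0],"turn":0},{"jaw":0,"xyz":[0,-0.4,0],"turn":0},{"jaw":0,"xyz":[0,0,0],"turn":0},{"jaw":0,"xyz":[0,0,0],"turn":0}]'
python3 -m inch '[{"jaw":0,"xyz":[0,0,0],"turn":0},{"jaw":0,"xyz":[0,0,0],"turn":0},{"jaw":0,"xyz":[0,0,0],"turn":0}]'
python3 - <<'E'
from h import *
u=np.array([.155,.988]);u/=np.linalg.norm(u);w=np.array([u[1],-u[0]])
st=bot.read_state();print(st['ee_pos'],(st['ee_pos'][:2]-[.568,.039])@u)
for n in('wrist','scene'):
    s,W,M=look(n,n+'5');q=W.reshape(-1,3);q=q[np.isfinite(q[:,2])]
    a=(q[:,:2]-[.568,.039])@u;b=(q[:,:2]-[.568,.039])@w
    for lo,hi in((.1,.17),(.18,.21),(.21,.218),(.218,.226),(.226,.233),(.233,.245)):
        k=(abs(a)<.05)&(abs(b)<.06)&(q[:,2]>lo)&(q[:,2]<hi)
        if k.sum()>2: print(n,lo,k.sum(),np.percentile(a[k],[2,98]).round(4),np.percentile(b[k],[2,98]).round(4))
E
```

```text
t: 6.48
ee_pos: [0.5622, 0.0412, 0.2516]
tool_rot: [0.078, 0.997, 0.0, 0.0]
wrist_force: [0.3, -0.8, -2.8]
width: 0.0158
finger_force: 30.0
t: 6.73
ee_pos: [0.5622, 0.0416, 0.2514]
tool_rot: [0.077, 0.997, -0.0, -0.0]
wrist_force: [0.5, -0.2, -2.6]
width: 0.0159
finger_force: 30.0
[0.56219661 0.04156494 0.2513758 ] 0.0016345002714132023
wrist 0.1 257 [-0.0111  0.014 ] [-0.0408 -0.036 ]
wrist 0.18 1031 [-0.0489  0.0173] [-0.0407  0.0025]
wrist 0.21 200 [-0.0111  0.0172] [-0.0407 -0.0014]
wrist 0.218 318 [-0.0111  0.0143] [-0.0407  0.0006]
wrist 0.226 84 [-0.0079  0.0109] [-0.0407  0.037 ]
wrist 0.233 841 [-0.0067  0.01  ] [-0.0403  0.0368]
scene 0.1 153 [-0.0108  0.013 ] [-0.0297  0.0408]
scene 0.18 112 [-0.0476  0.0155] [-0.0361  0.041 ]
scene 0.21 21 [-0.0102  0.0136] [-0.0247  0.0398]
scene 0.218 28 [-0.0126  0.0118] [-0.0196  0.0401]
scene 0.226 10 [-0.0096  0.0071] [0.0351 0.04  ]
scene 0.233 29 [-0.0078  0.0054] [0.0051 0.0408]
```

```bash
python3 -m inch '[{"jaw":0,"xyz":[0,0,0.4],"turn":0},{"jaw":0,"xyz":[0,0,0.4],"turn":0},{"jaw":0,"xyz":[0,0,0.3],"turn":0},{"jaw":0,"xyz":[0,0,0.1],"turn":0},{"jaw":0,"xyz":[0,0,0],"turn":0},{"jaw":0,"xyz":[0,0,0.1],"turn":0},{"jaw":0,"xyz":[0,0,0],"turn":0},{"jaw":0,"xyz":[0,0,0.1],"turn":0},{"jaw":0,"xyz":[0,0,0],"turn":0},{"jaw":0,"xyz":[0,0,0],"turn":0}]'
python3 -m inch '[{"jaw":0,"xyz":[0,0,0.1],"turn":0},{"jaw":0,"xyz":[0,0,0],"turn":0},{"jaw":0,"xyz":[0,0,0],"turn":0},{"jaw":0,"xyz":[0,0,0],"turn":0}]'
```

```text
t: 7.67
ee_pos: [0.5621, 0.0411, 0.2375]
tool_rot: [0.078, 0.997, -0.0, -0.0]
wrist_force: [-0.5, 0.9, -2.8]
width: 0.0158
finger_force: 30.0
t: 8.0
ee_pos: [0.5622, 0.041, 0.2365]
tool_rot: [0.078, 0.997, -0.0, 0.0]
wrist_force: [-0.1, 0.5, -3.8]
width: 0.0158
finger_force: 30.0
```

```bash
python3 -m inch '[{"jaw":0,"xyz":[0,0,0.1],"turn":0},{"jaw":0,"xyz":[0,0,0],"turn":0},{"jaw":0,"xyz":[0,0,0],"turn":0},{"jaw":0,"xyz":[0,0,0],"turn":0}]'
python3 -m inch '[{"jaw":0,"xyz":[0,0,0.05],"turn":0},{"jaw":0,"xyz":[0,0,0],"turn":0},{"jaw":0,"xyz":[0,0,0],"turn":0},{"jaw":0,"xyz":[0,0,0],"turn":0}]'
```

```text
t: 8.33
ee_pos: [0.5621, 0.0411, 0.2354]
tool_rot: [0.078, 0.997, -0.0, -0.0]
wrist_force: [1.0, 1.5, -3.4]
width: 0.016
finger_force: 30.0
t: 8.67
ee_pos: [0.5623, 0.0412, 0.2352]
tool_rot: [0.078, 0.997, 0.0, 0.0]
wrist_force: [-0.5, 1.3, 0.6]
width: 0.0159
finger_force: 30.0
```

Force went from -3.4 to about 0, so the bar is seated. I'll release and rise.

```bash
python3 -m inch '[{"jaw":20,"xyz":[0,0,0],"turn":0},{"jaw":25,"xyz":[0,0,0],"turn":0},{"jaw":35,"xyz":[0,0,0],"turn":0},{"jaw":50,"xyz":[0,0,0],"turn":0},{"jaw":50,"xyz":[0,0,0],"turn":0},{"jaw":50,"xyz":[0,0,0],"turn":0},{"jaw":50,"xyz":[0,0,-0.5],"turn":0},{"jaw":50,"xyz":[0,0,-1],"turn":0},{"jaw":50,"xyz":[0,0,-2],"turn":0},{"jaw":50,"xyz":[0,0,-2],"turn":0},{"jaw":50,"xyz":[0,0,-2],"turn":0},{"jaw":50,"xyz":[0,0,0],"turn":0}]'
cat > p.py <<'E'
from h import *
import sys
u=np.array([.155,.988]);u/=np.linalg.norm(u);w=np.array([u[1],-u[0]])
st=bot.read_state();print('tcp',st['ee_pos'],'a',((st['ee_pos'][:2]-[.568,.039])@u).round(4),'b',((st['ee_pos'][:2]-[.568,.039])@w).round(4),st['wrist_force'].round(1))
for n in('wrist','top','scene'):
    s,W,M=look(n,n+sys.argv[1]);q=W.reshape(-1,3);q=q[np.isfinite(q[:,2])]
    a=(q[:,:2]-[.568,.039])@u;b=(q[:,:2]-[.568,.039])@w
    # bar tilt: top surface of bar per a bin, sampled outside the poise
    L=[]
    for c in np.arange(-.345,-.1,.004):
        k=(abs(a-c)<.002)&(abs(b)<.009)&(q[:,2]>.12)&(q[:,2]<.27)
        if k.sum()>2: L.append((c,np.median(q[k,2]),np.percentile(q[k,2],95)))
    L=np.array(L)
    if len(L)<3: print(n,'none');continue
    hi=L[:,2]
    print(n,' '.join(f'{c*1000:.0f}:{m*1000:.0f}/{h*1000:.0f}' for c,m,h in L))
E
python3 p.py 6
python3 - <<'E'
import cv2,numpy as np
a=cv2.imread('pics/wrist6.png');b=cv2.imread('pics/scene6.png')
cv2.imwrite('pics/c6.png',np.hstack([cv2.resize(a,(440,330)),cv2.resize(b[150:270,200:330],(358,330),interpolation=2)]))
E
```

```text
t: 9.67
ee_pos: [0.5637, 0.041, 0.3146]
tool_rot: [0.078, 0.997, 0.001, 0.003]
wrist_force: [0.7, -0.6, 0.0]
width: 0.047
finger_force: 0.0
tcp [0.56372694 0.04102838 0.3146473 ] a 0.0013 b -0.0045 [ 0.7 -0.6  0. ]
wrist -313:155/159 -309:160/166 -305:166/167 -301:165/167 -297:167/168 -293:168/169 -281:178/178 -277:186/199 -273:191/201 -269:193/207 -265:203/212 -261:187/196 -257:181/183 -253:177/182 -249:160/174 -245:174/175 -241:175/176 -237:175/176 -233:175/176 -229:176/177 -225:177/178 -221:177/178 -217:178/179 -213:178/179 -209:179/180 -205:180/181 -201:180/181 -197:181/182 -193:181/182 -189:181/183 -185:183/184 -181:183/184 -177:183/185 -173:184/185 -169:185/185 -165:185/186 -161:186/187 -157:186/187 -153:187/188 -149:187/188 -145:188/189 -141:188/190 -137:189/190 -133:190/191 -129:190/191 -125:191/192 -121:191/193 -117:192/193 -113:193/194 -109:193/194 -105:193/195 -101:194/196
top -341:154/156 -333:163/165 -329:163/164 -325:162/164 -321:165/167 -317:164/166 -313:166/167 -309:165/167 -305:163/169 -301:167/170 -297:168/170 -293:163/171 -289:171/174 -281:179/220 -277:221/222 -273
[... 588 characters left out ...]
329:163/166 -325:160/165 -321:165/166 -317:165/169 -313:162/165 -309:166/167 -305:165/167 -301:166/169 -297:169/169 -293:167/168 -281:218/223 -277:215/221 -273:213/219 -269:210/220 -265:188/202 -261:184/188 -257:176/185 -253:170/183 -249:171/177 -245:174/175 -241:176/181 -237:173/180 -233:175/180 -229:179/179 -225:178/180 -221:173/180 -217:174/181 -213:177/180 -209:173/184 -205:182/185 -201:179/185 -197:180/184 -193:181/181 -189:180/185 -185:180/187 -181:181/185 -173:184/187 -169:185/187 -165:184/189 -157:185/190 -153:185/189 -149:189/194 -145:188/190 -141:187/192 -137:187/192 -133:190/192 -129:188/192 -125:191/195 -121:192/195 -117:189/196 -113:195/196 -109:193/195 -105:196/197 -101:196/198
```

View pics/c6.png

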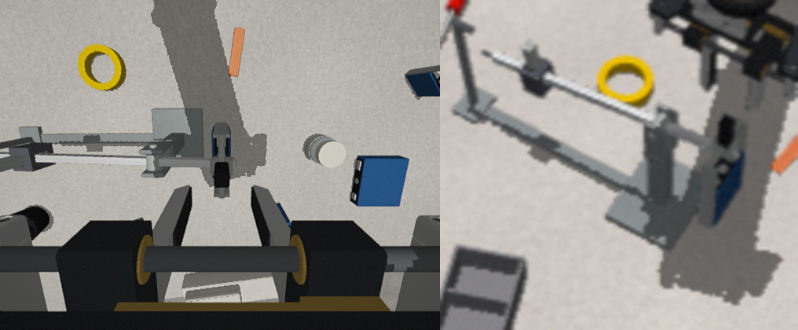

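Released: the cell hangs in the notch at (720,180) in the scene crop, with the tail still down. Next I'll move above the poise.

```bash
python3 -m inch '[{"jaw":50,"xyz":[0,-2,0],"turn":0},{"jaw":45,"xyz":[0,-3.5,0],"turn":0},{"jaw":40,"xyz":[0,-3.8,0],"turn":0},{"jaw":40,"xyz":[0,-3.8,0],"turn":0},{"jaw":40,"xyz":[0,-3.8,0],"turn":0},{"jaw":40,"xyz":[0,-3.8,0],"turn":0},{"jaw":40,"xyz":[0,-3.5,0],"turn":0},{"jaw":40,"xyz":[0,-2,0],"turn":0},{"jaw":40,"xyz":[0,-0.9,0],"turn":0},{"jaw":40,"xyz":[0,0,0],"turn":0},{"jaw":40,"xyz":[0,0,0],"turn":0},{"jaw":40,"xyz":[0,0,0],"turn":0}]'
python3 - <<'E'
from h import *
u=np.array([.155,.988]);u/=np.linalg.norm(u);w=np.array([u[1],-u[0]])
st=bot.read_state();print('tcp a',((st['ee_pos'][:2]-[.568,.039])@u).round(4),'b',((st['ee_pos'][:2]-[.568,.039])@w).round(4),st['ee_pos'],st['width'],rot(st['tool_rot'])[:,2])
s,W,M=look('wrist','wrist7');q=W.reshape(-1,3);q=q[np.isfinite(q[:,2])]
a=(q[:,:2]-[.568,.039])@u;b=(q[:,:2]-[.568,.039])@w
for lo,hi in((.165,.185),(.185,.2),(.2,.21),(.21,.217),(.217,.226)):
    k=(a>-.31)&(a<-.23)&(abs(b)<.03)&(q[:,2]>lo)&(q[:,2]<hi)
    if k.sum()>2: print(lo,k.sum(),np.percentile(a[k],[2,50,98]).round(4),np.percentile(b[k],[2,50,98]).round(4))
for c in(-.31,-.24,-.2,-.15):
    k=(abs(a-c)<.01)&(abs(b)<.02)&(q[:,2]>.15)&(q[:,2]<.21)
    if k.sum()>2: print(c,k.sum(),np.median(b[k]),np.median(q[k,2]))
E
```

```text
t: 10.82
ee_pos: [0.5205, -0.2249, 0.3096]
tool_rot: [0.077, 0.997, 0.0, -0.0]
wrist_force: [1.5, 0.5, 0.0]
width: 0.0376
finger_force: 0.0
tcp a -0.268 b -0.006 [ 0.52053676 -0.22487197  0.30959536] 0.03755321121915011 [-6.24658062e-04  5.19811561e-04 -9.99999670e-01]
0.165 1055 [-0.3043 -0.2611 -0.2318] [-0.0176 -0.0045  0.0132]
0.185 72 [-0.2755 -0.266  -0.2624] [-0.0082 -0.0078  0.0037]
0.2 50 [-0.2778 -0.2694 -0.2646] [-0.0083 -0.0079  0.0032]
0.21 43 [-0.2804 -0.2703 -0.2656] [-0.0083 -0.0079  0.0031]
0.217 227 [-0.2799 -0.273  -0.2666] [-0.008  -0.0018  0.0053]
-0.31 197 -0.0022593380092068493 0.16424138322189719
-0.24 236 -0.0027725592930633257 0.17408820188223814
-0.2 232 -0.0027415298123976443 0.17996303418432633
-0.15 252 -0.002938997606099244 0.1868278120763247
```

View pics/wrist7.png

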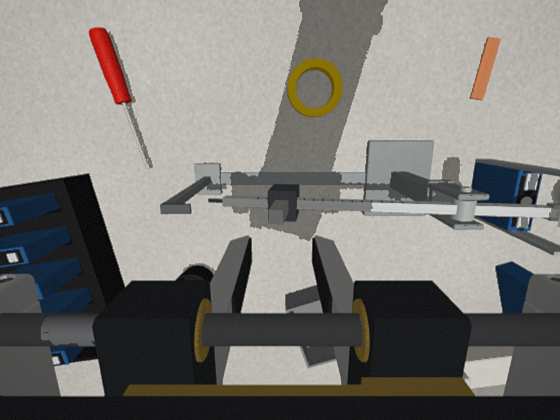

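The wrist view shows the poise post at (280,205) between the fingers' lines. I'll descend to straddle it.

```bash
python3 -m inch '[{"jaw":40,"xyz":[-0.4,-0.3,2],"turn":0},{"jaw":40,"xyz":[0,0,3],"turn":0},{"jaw":40,"xyz":[0,0,2.5],"turn":0},{"jaw":40,"xyz":[0,0,1.5],"turn":0},{"jaw":40,"xyz":[0,0,0.9],"turn":0},{"jaw":40,"xyz":[0,0,0.3],"turn":0},{"jaw":40,"xyz":[0,0,0],"turn":0},{"jaw":40,"xyz":[0,0,0],"turn":0},{"jaw":40,"xyz":[0,0,0],"turn":0}]'
python3 -m inch '[{"jaw":40,"xyz":[0,0.3,0],"turn":0},{"jaw":40,"xyz":[0,0.3,0],"turn":0},{"jaw":40,"xyz":[0,0.2,0],"turn":0},{"jaw":40,"xyz":[0,0.2,0],"turn":0},{"jaw":40,"xyz":[0,0.2,0],"turn":0},{"jaw":40,"xyz":[0,0.2,0],"turn":0},{"jaw":40,"xyz":[0,0.2,0],"turn":0},{"jaw":40,"xyz":[0,0.2,0],"turn":0},{"jaw":40,"xyz":[0,0.2,0],"turn":0},{"jaw":40,"xyz":[0,0.2,0],"turn":0}]'
cat > q.py <<'E'
from h import *
u=np.array([.155,.988]);u/=np.linalg.norm(u);w=np.array([u[1],-u[0]])
st=bot.read_state();print('tcp a',((st['ee_pos'][:2]-[.568,.039])@u).round(4),'b',((st['ee_pos'][:2]-[.568,.039])@w).round(4),'z',st['ee_pos'][2].round(4),'w',st['width'].round(4),'F along',(st['wrist_force'][:2]@u).round(2),st['wrist_force'].round(1))
q=[]
for n in('wrist','top','scene'):
    s,W,M=look(n,'last'+n);Q=W.reshape(-1,3);Q=Q[np.isfinite(Q[:,2])]
    b0={'wrist':-.0025,'top':0,'scene':.003}[n]
    a=(Q[:,:2]-[.568,.039])@u;b=(Q[:,:2]-[.568,.039])@w-b0
    # bar top: |b|<3mm, robust line
    k=(abs(b)<.003)&(Q[:,2]>.13)&(Q[:,2]<.24)&(a>-.34)&(a<-.03)
    # drop poise/finger zone & pivot
    ta=(st['ee_pos'][:2]-[.568,.039])@u
    k&=(abs(a-ta)>.05)&(abs(a+.085)>.025)
    if k.sum()>40:
        x,z=a[k],Q[k,2]
        c=np.median(z[:])
        m=np.ones(len(x),bool)
        for i in range(8):
            p=np.polyfit(x[m],z[m],1);r=z-np.polyval(p,x);m=abs(r)<max(.002,1.5*np.median(abs(r)))
        print(n,'tilt',round(float(np.arctan(p[0])),4),'topz at pivot',round(float(np.polyval(p,-.085)),4),m.sum(),k.sum())
    # poise block sides
    k=(abs(abs(b)-.0125)<.0025)&(Q[:,2]>.14)&(Q[:,2]<.235)&(a>-.31)&(a<-.115)
    if k.sum()>5: print(n,'block a',np.percentile(a[k],[3,97]).round(4),'z',np.percentile(Q[k,2],[50,95]).round(4),k.sum())
E
python3 q.py
```

```text
t: 11.62
ee_pos: [0.5242, -0.2303, 0.2091]
tool_rot: [0.078, 0.997, -0.0, 0.001]
wrist_force: [-0.2, 0.5, -0.3]
width: 0.038
finger_force: 0.0
t: 12.45
ee_pos: [0.5271, -0.2085, 0.2081]
tool_rot: [0.078, 0.997, -0.0, 0.0]
wrist_force: [0.0, -4.6, 3.4]
width: 0.0376
finger_force: 2.1Traceback (most recent call last):
  File "q.py", line 3, in <module>
    st=bot.read_state();print('tcp a',((st['ee_pos'][:2]-[.568,.039])@u).round(4),'b',((st['ee_pos'][:2]-[.568,.039])@w).round(4),'z',st['ee_pos'][2].round(4),'w',st['width'].round(4),'F along',(st['wrist_force'][:2]@u).round(2),st['wrist_force'].round(1))
                                                                                                                                                                   ^^^^^^^^^^^^^^^^^
AttributeError: 'float' object has no attribute 'round'
```

```bash
sed -i "s/st\['width'\].round(4)/round(st['width'],4)/" q.py; python3 q.py
```

```text
tcp a -0.2509 b -0.0021 z 0.2081 w 0.0376 F along -4.57 [ 0.  -4.6  3.4]
wrist tilt 0.1397 topz at pivot 0.1964 1436 1472
wrist block a [-0.2711 -0.2387] z [0.1803 0.1837] 636
top tilt 0.1341 topz at pivot 0.1978 54 80
scene tilt 0.1357 topz at pivot 0.1974 64 102
scene block a [-0.2769 -0.2402] z [0.1693 0.2225] 47
```

```bash
python3 -m inch '[{"jaw":40,"xyz":[0,0.1,-0.02],"turn":0},{"jaw":40,"xyz":[0,0.15,-0.03],"turn":0},{"jaw":40,"xyz":[0,0.2,-0.03],"turn":0},{"jaw":40,"xyz":[0,0.2,-0.03],"turn":0},{"jaw":40,"xyz":[0,0.2,-0.03],"turn":0},{"jaw":40,"xyz":[0,0.2,-0.03],"turn":0},{"jaw":40,"xyz":[0,0.2,-0.03],"turn":0},{"jaw":40,"xyz":[0,0.2,-0.03],"turn":0},{"jaw":40,"xyz":[0,0.2,-0.03],"turn":0},{"jaw":40,"xyz":[0,0.2,-0.03],"turn":0},{"jaw":40,"xyz":[0,0.2,-0.03],"turn":0},{"jaw":40,"xyz":[0,0.2,-0.03],"turn":0}]'
python3 -m inch '[{"jaw":40,"xyz":[0,0.2,-0.03],"turn":0},{"jaw":40,"xyz":[0,0.2,-0.03],"turn":0},{"jaw":40,"xyz":[0,0.2,-0.03],"turn":0},{"jaw":40,"xyz":[0,0.2,-0.03],"turn":0},{"jaw":40,"xyz":[0,0.2,-0.03],"turn":0},{"jaw":40,"xyz":[0,0.2,-0.03],"turn":0},{"jaw":40,"xyz":[0,0.2,-0.03],"turn":0},{"jaw":40,"xyz":[0,0.2,-0.03],"turn":0},{"jaw":40,"xyz":[0,0.2,-0.03],"turn":0},{"jaw":40,"xyz":[0,0.2,-0.03],"turn":0},{"jaw":40,"xyz":[0,0.1,-0.03],"turn":0},{"jaw":40,"xyz":[0,0,0],"turn":0}]'; python3 q.py
```

```text
t: 13.6
ee_pos: [0.5304, -0.1861, 0.2115]
tool_rot: [0.078, 0.997, -0.0, -0.0]
wrist_force: [-0.5, -3.9, 0.0]
width: 0.0376
finger_force: 1.8
t: 14.6
ee_pos: [0.5337, -0.1651, 0.2148]
tool_rot: [0.078, 0.997, 0.0, -0.0]
wrist_force: [-1.0, -1.6, 0.8]
width: 0.0375
finger_force: 0.8
tcp a -0.2069 b -0.0022 z 0.2148 w 0.0375 F along -1.73 [-1.  -1.6  0.8]
wrist tilt 0.1344 topz at pivot 0.1964 1678 1706
wrist block a [-0.2279 -0.1953] z [0.188  0.2177] 533
scene tilt 0.1436 topz at pivot 0.1986 63 105
scene block a [-0.2292 -0.1993] z [0.1797 0.2032] 56
```

```bash
python3 -m inch '[{"jaw":40,"xyz":[0,0.1,-0.06],"turn":0},{"jaw":40,"xyz":[0,0.2,-0.06],"turn":0},{"jaw":40,"xyz":[0,0.2,-0.06],"turn":0},{"jaw":40,"xyz":[0,0.2,-0.06],"turn":0},{"jaw":40,"xyz":[0,0.2,-0.06],"turn":0},{"jaw":40,"xyz":[0,0.2,-0.06],"turn":0},{"jaw":40,"xyz":[0,0.2,-0.06],"turn":0},{"jaw":40,"xyz":[0,0.2,-0.06],"turn":0},{"jaw":40,"xyz":[0,0.2,-0.06],"turn":0},{"jaw":40,"xyz":[0,0.2,-0.06],"turn":0},{"jaw":40,"xyz":[0,0.1,-0.06],"turn":0},{"jaw":40,"xyz":[0,0,0],"turn":0}]';python3 q.py
```

```text
t: 15.75
ee_pos: [0.5369, -0.1453, 0.2214]
tool_rot: [0.078, 0.997, 0.0, -0.0]
wrist_force: [-1.8, -2.6, -0.7]
width: 0.0375
finger_force: 0.8
tcp a -0.1869 b -0.0022 z 0.2214 w 0.0375 F along -2.82 [-1.8 -2.6 -0.7]
wrist tilt 0.1 topz at pivot 0.1963 1579 1602
wrist block a [-0.2083 -0.1779] z [0.1943 0.1963] 470
scene tilt 0.1037 topz at pivot 0.198 69 113
scene block a [-0.2112 -0.1789] z [0.1871 0.1992] 49
```

```bash
python3 -m inch '[{"jaw":40,"xyz":[0,-0.2,0],"turn":0},{"jaw":40,"xyz":[0,-0.4,0],"turn":0},{"jaw":40,"xyz":[0,-0.5,0],"turn":0},{"jaw":40,"xyz":[0,0,0],"turn":0},{"jaw":40,"xyz":[0,0,0],"turn":0},{"jaw":40,"xyz":[0,0,0],"turn":0},{"jaw":40,"xyz":[0,0,0],"turn":0},{"jaw":40,"xyz":[0,0,0],"turn":0},{"jaw":40,"xyz":[0,0,0],"turn":0},{"jaw":40,"xyz":[0,0,0],"turn":0},{"jaw":40,"xyz":[0,0,0],"turn":0},{"jaw":40,"xyz":[0,0,0],"turn":0}]';python3 q.py
```

```text
t: 16.9
ee_pos: [0.5352, -0.1566, 0.2214]
tool_rot: [0.078, 0.997, -0.0, -0.0]
wrist_force: [0.2, -0.3, 0.1]
width: 0.0375
finger_force: 0.0
tcp a -0.1983 b -0.0021 z 0.2214 w 0.0375 F along -0.26 [ 0.2 -0.3  0.1]
wrist tilt 0.1395 topz at pivot 0.1964 1571 1609
wrist block a [-0.2088 -0.1768] z [0.1901 0.1927] 474
scene tilt 0.1312 topz at pivot 0.1974 50 87
scene block a [-0.2084 -0.176 ] z [0.1793 0.1943] 46
```

```bash
python3 -m inch '[{"jaw":40,"xyz":[0,0.3,0],"turn":0},{"jaw":40,"xyz":[0,0.4,0],"turn":0},{"jaw":40,"xyz":[0,0.3,-0.05],"turn":0},{"jaw":40,"xyz":[0,0.2,-0.05],"turn":0},{"jaw":40,"xyz":[0,0.2,-0.05],"turn":0},{"jaw":40,"xyz":[0,0.2,-0.05],"turn":0},{"jaw":40,"xyz":[0,0.2,-0.05],"turn":0},{"jaw":40,"xyz":[0,0.2,0],"turn":0},{"jaw":40,"xyz":[0,0.2,0],"turn":0},{"jaw":40,"xyz":[0,0.13,0],"turn":0},{"jaw":40,"xyz":[0,0,0],"turn":0}]'
python3 -m inch '[{"jaw":40,"xyz":[0,-0.2,0],"turn":0},{"jaw":40,"xyz":[0,-0.4,0],"turn":0},{"jaw":40,"xyz":[0,-0.5,0],"turn":0},{"jaw":40,"xyz":[0,0,0],"turn":0},{"jaw":40,"xyz":[0,0,0],"turn":0},{"jaw":40,"xyz":[0,0,0],"turn":0},{"jaw":40,"xyz":[0,0,0],"turn":0},{"jaw":40,"xyz":[0,0,0],"turn":0},{"jaw":40,"xyz":[0,0,0],"turn":0},{"jaw":40,"xyz":[0,0,0],"turn":0},{"jaw":40,"xyz":[0,0,0],"turn":0},{"jaw":40,"xyz":[0,0,0],"turn":0}]';python3 q.py
```

```text
t: 17.97
ee_pos: [0.5388, -0.1332, 0.2238]
tool_rot: [0.078, 0.997, 0.0, -0.0]
wrist_force: [-0.7, -2.2, 0.9]
width: 0.0373
finger_force: 1.0
t: 18.97
ee_pos: [0.537, -0.1445, 0.2239]
tool_rot: [0.078, 0.997, -0.0, -0.0]
wrist_force: [0.5, -0.3, -0.3]
width: 0.0378
finger_force: 0.0
tcp a -0.186 b -0.0021 z 0.2239 w 0.0378 F along -0.19 [ 0.5 -0.3 -0.3]
wrist tilt 0.0829 topz at pivot 0.1964 1556 1584
wrist block a [-0.195  -0.1659] z [0.1974 0.1991] 458
scene tilt 0.0778 topz at pivot 0.1956 64 102
scene block a [-0.2016 -0.1659] z [0.1844 0.2014] 54
```

```bash
python3 -m inch '[{"jaw":40,"xyz":[0,0.3,0],"turn":0},{"jaw":40,"xyz":[0,0.4,0],"turn":0},{"jaw":40,"xyz":[0,0.2,0],"turn":0},{"jaw":40,"xyz":[0,0.2,0],"turn":0},{"jaw":40,"xyz":[0,0.2,0],"turn":0},{"jaw":40,"xyz":[0,0.2,0],"turn":0},{"jaw":40,"xyz":[0,0.2,0],"turn":0},{"jaw":40,"xyz":[0,0.2,0],"turn":0},{"jaw":40,"xyz":[0,0.2,0],"turn":0},{"jaw":40,"xyz":[0,0.15,0],"turn":0},{"jaw":40,"xyz":[0,0,0],"turn":0}]'
python3 -m inch '[{"jaw":40,"xyz":[0,-0.2,0],"turn":0},{"jaw":40,"xyz":[0,-0.4,0],"turn":0},{"jaw":40,"xyz":[0,-0.5,0],"turn":0},{"jaw":40,"xyz":[0,0,0],"turn":0},{"jaw":40,"xyz":[0,0,0],"turn":0},{"jaw":40,"xyz":[0,0,0],"turn":0},{"jaw":40,"xyz":[0,0,0],"turn":0},{"jaw":40,"xyz":[0,0,0],"turn":0},{"jaw":40,"xyz":[0,0,0],"turn":0},{"jaw":40,"xyz":[0,0,0],"turn":0},{"jaw":40,"xyz":[0,0,0],"turn":0},{"jaw":40,"xyz":[0,0,0],"turn":0}]';python3 q.py
```

```text
t: 20.03
ee_pos: [0.5406, -0.1219, 0.2239]
tool_rot: [0.078, 0.997, 0.0, -0.0]
wrist_force: [-0.4, -2.2, 1.5]
width: 0.0375
finger_force: 1.1
t: 21.03
ee_pos: [0.5388, -0.1331, 0.2239]
tool_rot: [0.078, 0.997, -0.0, -0.0]
wrist_force: [-0.1, 0.9, 1.2]
width: 0.0377
finger_force: 0.0
tcp a -0.1745 b -0.0022 z 0.2239 w 0.0377 F along 0.83 [-0.1  0.9  1.2]
wrist tilt 0.0049 topz at pivot 0.1963 1717 1736
wrist block a [-0.1849 -0.1559] z [0.2048 0.2059] 480
top tilt 0.0111 topz at pivot 0.1988 31 49
scene tilt 0.0149 topz at pivot 0.1982 63 102
scene block a [-0.1878 -0.1565] z [0.1923 0.2113] 49
```

```bash
cat > t.py <<'E'
from h import *
u=np.array([.155,.988]);u/=np.linalg.norm(u);w=np.array([u[1],-u[0]])
st=bot.read_state();ta=(st['ee_pos'][:2]-[.568,.039])@u
for n in('wrist','wrist','top','scene'):
    s,W,M=look(n,'t'+n);Q=W.reshape(-1,3);Q=Q[np.isfinite(Q[:,2])]
    b0={'wrist':-.0025,'top':0,'scene':.003}[n]
    a=(Q[:,:2]-[.568,.039])@u;b=(Q[:,:2]-[.568,.039])@w-b0
    k=(abs(b)<.0035)&(a>-.335)&(a<-.2)&(Q[:,2]>.14)&(Q[:,2]<.24)&(abs(a-ta)>.045)
    k2=(abs(b)<.0035)&(a>-.06)&(a<-.02)&(Q[:,2]>.14)&(Q[:,2]<.24)
    if k.sum()>10 and k2.sum()>5:
        z1,z2=np.median(Q[k,2]),np.median(Q[k2,2]);a1,a2=np.median(a[k]),np.median(a[k2]);print(n,'two-point tilt',((z2-z1)/(a2-a1)).round(4),k.sum(),k2.sum(),z1.round(4),z2.round(4))
    k=(abs(b)<.006)&(a<-.325)&(a>-.40)&(Q[:,2]>.15)&(Q[:,2]<.21)
    for c in np.arange(-.39,-.325,.005):
        j=k&(abs(a-c)<.0025)
        if j.sum()>3: print('  ',round(c,3),j.sum(),np.percentile(Q[j,2],[50,90]).round(4),end='')
    print()
E
python3 t.py
```

```text
wrist two-point tilt 0.0065 1900 530 0.195 0.1966
   -0.39 33 [0.1636 0.179 ]   -0.385 82 [0.1695 0.1814]   -0.38 382 [0.1663 0.191 ]   -0.375 90 [0.1917 0.1926]   -0.37 92 [0.1917 0.1924]   -0.365 90 [0.1916 0.1921]   -0.36 97 [0.1907 0.1919]   -0.355 6 [0.1891 0.1896]   -0.35 46 [0.1897 0.1906]   -0.345 46 [0.1899 0.1906]   -0.34 36 [0.1901 0.1909]   -0.335 49 [0.1946 0.1956]   -0.33 129 [0.1947 0.1956]
wrist two-point tilt 0.0069 1909 526 0.195 0.1967
   -0.39 34 [0.169  0.1783]   -0.385 77 [0.1676 0.1816]   -0.38 375 [0.1666 0.1911]   -0.375 93 [0.1915 0.1924]   -0.37 90 [0.1916 0.1924]   -0.365 96 [0.1915 0.1922]   -0.36 95 [0.1908 0.192 ]   -0.355 6 [0.1896 0.1899]   -0.35 50 [0.1896 0.1903]   -0.345 44 [0.1898 0.1904]   -0.34 35 [0.1898 0.1906]   -0.335 49 [0.1944 0.1957]   -0.33 124 [0.1947 0.1958]
top two-point tilt 0.0112 24 40 0.1944 0.1976
   -0.39 7 [0.1911 0.1954]   -0.385 11 [0.1925 0.1942]   -0.38 12 [0.1898 0.1939]   -0.375 8 [0.1928 0.1955]   -0.37 8 [0.1912 0.1946]   -0.365 4 [0.1909 0.193 ]   -0.36 7 [0.1942 0.196 ]   -0.34 4 [0.1896 0.1949]   -0.335 8 [0.1927 0.1959]   -0.33 7 [0.1951 0.1963]
scene two-point tilt 0.0005 86 33 0.1945 0.1946
   -0.39 9 [0.1667 0.1902]   -0.385 15 [0.173  0.1953]   -0.38 10 [0.1865 0.1935]   -0.37 5 [0.1926 0.1951]   -0.35 5 [0.1903 0.1922]   -0.335 4 [0.1941 0.1955]   -0.33 6 [0.1945 0.2012]
```

```bash
python3 -m inch '[{"jaw":40,"xyz":[0,0.3,0],"turn":0},{"jaw":40,"xyz":[0,0.4,0],"turn":0},{"jaw":40,"xyz":[0,0.15,0],"turn":0},{"jaw":40,"xyz":[0,0.15,0],"turn":0},{"jaw":40,"xyz":[0,0.1,0],"turn":0},{"jaw":40,"xyz":[0,0.09,0],"turn":0},{"jaw":40,"xyz":[0,0,0],"turn":0},{"jaw":40,"xyz":[0,0,0],"turn":0}]'
python3 -m inch '[{"jaw":40,"xyz":[0,-0.2,0],"turn":0},{"jaw":40,"xyz":[0,-0.4,0],"turn":0},{"jaw":40,"xyz":[0,-0.5,0],"turn":0},{"jaw":40,"xyz":[0,0,0],"turn":0},{"jaw":40,"xyz":[0,0,0],"turn":0},{"jaw":40,"xyz":[0,0,0],"turn":0},{"jaw":40,"xyz":[0,0,0],"turn":0},{"jaw":40,"xyz":[0,0,0],"turn":0},{"jaw":40,"xyz":[0,0,0],"turn":0},{"jaw":40,"xyz":[0,0,0],"turn":0},{"jaw":40,"xyz":[0,0,0],"turn":0},{"jaw":40,"xyz":[0,0,0],"turn":0}]';python3 q.py; python3 t.py
```

```text
t: 22.05
ee_pos: [0.5407, -0.1214, 0.2239]
tool_rot: [0.078, 0.997, -0.0, -0.0]
wrist_force: [0.5, -0.2, 0.5]
width: 0.0377
finger_force: 0.0
t: 23.05
ee_pos: [0.539, -0.1322, 0.2239]
tool_rot: [0.078, 0.997, -0.0, -0.0]
wrist_force: [-0.7, -0.7, -0.7]
width: 0.0376
finger_force: 0.0
tcp a -0.1736 b -0.0021 z 0.2239 w 0.0376 F along -0.83 [-0.7 -0.7 -0.7]
wrist tilt 0.0062 topz at pivot 0.1964 1708 1740
wrist block a [-0.1851 -0.1562] z [0.2048 0.206 ] 482
top tilt 0.0095 topz at pivot 0.1977 34 52
scene tilt 0.0012 topz at pivot 0.1957 68 105
scene block a [-0.1871 -0.1576] z [0.1921 0.2079] 49
wrist two-point tilt 0.007 1911 531 0.1949 0.1966
   -0.39 36 [0.1639 0.1776]   -0.385 78 [0.1687 0.1819]   -0.38 360 [0.1658 0.1905]   -0.375 87 [0.1915 0.1923]   -0.37 91 [0.1916 0.1923]   -0.365 88 [0.1916 0.1922]   -0.36 97 [0.1908 0.192 ]   -0.355 5 [0.189 0.19 ]   -0.35 50 [0.1895 0.1904]   -0.345 44 [0.1895 0.1903]   -0.34 36 [0.1899 0.1907]   -0.335 49 [0.1943 0.1953]   -0.33 124 [0.1945 0.1954]
wrist two-point tilt 0.0069 1855 529 0.1949 0.1966
   -0.39 35 [0.1654 0.1761]   -0.385 80 [0.1691 0.1812]   -0.38 364 [0.166  0.1902]   -0.375 84 [0.1916 0.1923]   -0.37 94 [0.1916 0.1923]   -0.365 93 [0.1916 0.1924]   -0.36 100 [0.1909 0.1921]   -0.355 6 [0.189  0.1896]   -0.35 48 [0.1895 0.1906]   -0.345 48 [0.1894 0.1902]   -0.34 32 [0.1899 0.1907]   -0.335 50 [0.1945 0.1951]   -0.33 122 [0.1945 0.1954]
top two-point tilt 0.0101 25 40 0.1954 0.1983
   -0.39 6 [0.189  0.1943]   -0.385 12 [0.1904 0.1937]   -0.38 13 [0.1871 0.194 ]   -0.375 7 [0.1927 0.1945]   -0.37 8 [0.1913 0.1958]   -0.365 7 [0.1914 0.1949]   -0.36 5 [0.1929 0.1949]   -0.34 4 [0.1919 0.1934]   -0.335 6 [0.1923 0.1963]   -0.33 8 [0.1955 0.1972]
scene two-point tilt 0.0073 88 38 0.194 0.1958
   -0.39 11 [0.1831 0.1922]   -0.385 16 [0.1731 0.1922]   -0.38 5 [0.1923 0.196 ]   -0.375 4 [0.1892 0.1945]   -0.365 5 [0.1934 0.1956]   -0.33 7 [0.1939 0.2005]
```

```bash
python3 -m inch '[{"jaw":40,"xyz":[0,0.4,0],"turn":0},{"jaw":40,"xyz":[0,0.4,0],"turn":0},{"jaw":40,"xyz":[0,0.3,0],"turn":0},{"jaw":40,"xyz":[0,0.1,0],"turn":0},{"jaw":40,"xyz":[0,0.1,0],"turn":0},{"jaw":40,"xyz":[0,0,0],"turn":0},{"jaw":40,"xyz":[0,0,0],"turn":0},{"jaw":40,"xyz":[0,0,0],"turn":0}]'; python3 q.py
python3 -m inch '[{"jaw":40,"xyz":[0,0.1,0],"turn":0},{"jaw":40,"xyz":[0,0.1,0],"turn":0},{"jaw":40,"xyz":[0,0,0],"turn":0},{"jaw":40,"xyz":[0,0,0],"turn":0},{"jaw":40,"xyz":[0,0,0],"turn":0}]'; python3 q.py
```

```text
t: 24.07
ee_pos: [0.541, -0.1195, 0.2239]
tool_rot: [0.078, 0.997, -0.0, -0.0]
wrist_force: [-1.2, -0.3, -0.6]
width: 0.0376
finger_force: 0.0
tcp a -0.1608 b -0.0021 z 0.2239 w 0.0376 F along -0.45 [-1.2 -0.3 -0.6]
wrist tilt 0.0062 topz at pivot 0.1964 1712 1732
wrist block a [-0.1841 -0.1556] z [0.2048 0.206 ] 443
top tilt 0.0042 topz at pivot 0.1967 47 70
scene tilt 0.0058 topz at pivot 0.1966 68 105
scene block a [-0.1872 -0.1575] z [0.1918 0.207 ] 50
t: 24.63
ee_pos: [0.5413, -0.1175, 0.2239]
tool_rot: [0.078, 0.997, -0.0, -0.0]
wrist_force: [-0.2, -0.4, 0.7]
width: 0.0374
finger_force: 0.4
tcp a -0.1587 b -0.0021 z 0.2239 w 0.0374 F along -0.4 [-0.2 -0.4  0.7]
wrist tilt 0.0056 topz at pivot 0.1963 1742 1769
wrist block a [-0.1841 -0.1555] z [0.2048 0.2059] 437
top tilt 0.0064 topz at pivot 0.1966 51 70
scene tilt 0.0099 topz at pivot 0.198 66 102
scene block a [-0.1852 -0.1484] z [0.1904 0.2084] 55
```

```bash
python3 -m inch '[{"jaw":40,"xyz":[0,0.1,0],"turn":0},{"jaw":40,"xyz":[0,0.1,0],"turn":0},{"jaw":40,"xyz":[0,0.1,0],"turn":0},{"jaw":40,"xyz":[0,0,0],"turn":0},{"jaw":40,"xyz":[0,0,0],"turn":0},{"jaw":40,"xyz":[0,0,0],"turn":0}]'; python3 q.py
```

```text
t: 25.28
ee_pos: [0.5417, -0.1143, 0.2239]
tool_rot: [0.078, 0.997, 0.0, -0.0]
wrist_force: [0.1, -1.3, 1.6]
width: 0.0375
finger_force: 0.9
tcp a -0.1556 b -0.0022 z 0.2239 w 0.0375 F along -1.28 [ 0.1 -1.3  1.6]
wrist tilt 0.0065 topz at pivot 0.1964 1764 1785
wrist block a [-0.1809 -0.1523] z [0.2048 0.2058] 421
top tilt 0.0032 topz at pivot 0.1971 49 73
scene tilt -0.0018 topz at pivot 0.1941 78 112
scene block a [-0.1831 -0.1538] z [0.1899 0.2089] 53
```

```bash
python3 -m inch '[{"jaw":40,"xyz":[0,-0.2,0],"turn":0},{"jaw":40,"xyz":[0,-0.3,0],"turn":0},{"jaw":40,"xyz":[0,-0.4,0],"turn":0},{"jaw":40,"xyz":[0,-0.3,0],"turn":0},{"jaw":40,"xyz":[0,0,0],"turn":0},{"jaw":40,"xyz":[0,0,0],"turn":0},{"jaw":40,"xyz":[0,0,0],"turn":0},{"jaw":40,"xyz":[0,0,0],"turn":0},{"jaw":40,"xyz":[0,0,0],"turn":0},{"jaw":40,"xyz":[0,0,0],"turn":0},{"jaw":40,"xyz":[0,0,0],"turn":0},{"jaw":40,"xyz":[0,0,0],"turn":0}]'; python3 q.py;python3 t.py | grep two
```

```text
t: 26.43
ee_pos: [0.5399, -0.1263, 0.2239]
tool_rot: [0.078, 0.997, -0.0, -0.0]
wrist_force: [0.2, 1.0, 0.5]
width: 0.0374
finger_force: 0.0
tcp a -0.1676 b -0.0021 z 0.2239 w 0.0374 F along 0.98 [0.2 1.  0.5]
wrist tilt -0.0186 topz at pivot 0.1964 1759 1790
wrist block a [-0.181  -0.1524] z [0.2068 0.208 ] 484
top tilt -0.0106 topz at pivot 0.1988 37 59
scene tilt -0.025 topz at pivot 0.1954 66 107
scene block a [-0.1899 -0.1549] z [0.1921 0.2094] 55
wrist two-point tilt -0.017 2126 525 0.1995 0.1955
wrist two-point tilt -0.017 2095 513 0.1996 0.1955
top two-point tilt -0.0138 33 40 0.2007 0.1969
scene two-point tilt -0.0185 85 39 0.1988 0.1946
```

```bash
python3 -m inch '[{"jaw":40,"xyz":[0,-0.3,0],"turn":0},{"jaw":40,"xyz":[0,-0.3,0],"turn":0},{"jaw":40,"xyz":[0,-0.3,0],"turn":0},{"jaw":40,"xyz":[0,-0.1,0],"turn":0},{"jaw":40,"xyz":[0,-0.1,0],"turn":0},{"jaw":40,"xyz":[0,-0.1,0],"turn":0},{"jaw":40,"xyz":[0,-0.1,0],"turn":0},{"jaw":40,"xyz":[0,-0.1,0],"turn":0},{"jaw":40,"xyz":[0,0,0],"turn":0},{"jaw":40,"xyz":[0,0,0],"turn":0},{"jaw":40,"xyz":[0,0,0],"turn":0}]'; python3 q.py
python3 -m inch '[{"jaw":40,"xyz":[0,0.2,0],"turn":0},{"jaw":40,"xyz":[0,0.3,0],"turn":0},{"jaw":40,"xyz":[0,0.3,0],"turn":0},{"jaw":40,"xyz":[0,0.3,0],"turn":0},{"jaw":40,"xyz":[0,0,0],"turn":0},{"jaw":40,"xyz":[0,0,0],"turn":0},{"jaw":40,"xyz":[0,0,0],"turn":0},{"jaw":40,"xyz":[0,0,0],"turn":0},{"jaw":40,"xyz":[0,0,0],"turn":0},{"jaw":40,"xyz":[0,0,0],"turn":0},{"jaw":40,"xyz":[0,0,0],"turn":0},{"jaw":40,"xyz":[0,0,0],"turn":0}]'; python3 q.py;python3 t.py | grep two
```

```text
t: 27.7
ee_pos: [0.5377, -0.1402, 0.2239]
tool_rot: [0.078, 0.997, -0.0, -0.0]
wrist_force: [0.8, 1.7, -1.5]
width: 0.0375
finger_force: 0.9
tcp a -0.1817 b -0.0022 z 0.2239 w 0.0375 F along 1.79 [ 0.8  1.7 -1.5]
wrist tilt -0.0162 topz at pivot 0.1963 1763 1792
wrist block a [-0.1855 -0.1566] z [0.2065 0.2078] 478
scene tilt -0.0118 topz at pivot 0.1963 60 97
scene block a [-0.1887 -0.1574] z [0.1949 0.2101] 51
t: 28.85
ee_pos: [0.5394, -0.1293, 0.2239]
tool_rot: [0.078, 0.997, -0.0, -0.0]
wrist_force: [-0.0, 0.4, -0.0]
width: 0.038
finger_force: 0.0
tcp a -0.1707 b -0.0022 z 0.2239 w 0.038 F along 0.35 [-0.   0.4 -0. ]
wrist tilt 0.0007 topz at pivot 0.1963 1725 1753
wrist block a [-0.1851 -0.1561] z [0.2053 0.2063] 480
top tilt -0.0066 topz at pivot 0.1974 42 56
scene tilt 0.0054 topz at pivot 0.1974 60 91
scene block a [-0.1909 -0.1572] z [0.1907 0.2211] 49
wrist two-point tilt 0.0018 1945 523 0.196 0.1964
wrist two-point tilt 0.002 1981 514 0.196 0.1965
top two-point tilt 0.0036 28 40 0.1964 0.1974
scene two-point tilt -0.0084 78 33 0.1958 0.1938
```

```bash
python3 -m inch '[{"jaw":40,"xyz":[0,0,-0.5],"turn":0},{"jaw":40,"xyz":[0,0,-1.5],"turn":0},{"jaw":40,"xyz":[0,0,-2.5],"turn":0},{"jaw":40,"xyz":[0,0,-3],"turn":0},{"jaw":40,"xyz":[0,0,-2],"turn":0},{"jaw":40,"xyz":[0,0,-0.5],"turn":0},{"jaw":40,"xyz":[0,0,0],"turn":0},{"jaw":40,"xyz":[0,0,0],"turn":0},{"jaw":40,"xyz":[0,0,0],"turn":0},{"jaw":40,"xyz":[0,0,0],"turn":0},{"jaw":40,"xyz":[0,0,0],"turn":0},{"jaw":40,"xyz":[0,0,0],"turn":0}]'; python3 q.py;python3 t.py
python3 - <<'E'
import cv2,numpy as np
a=cv2.imread('pics/twrist.png');b=cv2.imread('pics/tscene.png')
cv2.imwrite('pics/c9.png',np.hstack([cv2.resize(a,(440,330)),cv2.resize(b[150:270,200:330],(358,330),interpolation=2)]))
E
```

```text
t: 30.2
ee_pos: [0.5392, -0.1293, 0.3233]
tool_rot: [0.078, 0.997, -0.0, -0.0]
wrist_force: [-0.4, 0.4, 0.1]
width: 0.0377
finger_force: 0.0
tcp a -0.1707 b -0.0023 z 0.3233 w 0.0377 F along 0.31 [-0.4  0.4  0.1]
wrist tilt 0.001 topz at pivot 0.1964 873 888
wrist block a [-0.1852 -0.1563] z [0.2051 0.2064] 230
scene tilt -0.0047 topz at pivot 0.1957 67 107
scene block a [-0.1875 -0.1579] z [0.1937 0.2082] 50
wrist two-point tilt 0.0016 865 254 0.196 0.1964
   -0.39 44 [0.19   0.1916]   -0.385 74 [0.19   0.1925]   -0.38 139 [0.1721 0.1915]   -0.375 44 [0.1914 0.1921]   -0.37 45 [0.1915 0.1924]   -0.365 40 [0.1915 0.192 ]   -0.36 41 [0.1906 0.1924]   -0.35 20 [0.1913 0.1919]   -0.345 18 [0.1909 0.1917]   -0.34 18 [0.1913 0.1917]   -0.335 26 [0.1959 0.1967]   -0.33 54 [0.1958 0.1968]
wrist two-point tilt 0.0013 895 266 0.196 0.1963
   -0.39 37 [0.1901 0.1919]   -0.385 83 [0.1905 0.1922]   -0.38 129 [0.1702 0.1916]   -0.375 47 [0.1917 0.1925]   -0.37 42 [0.1914 0.1921]   -0.365 44 [0.1916 0.1922]   -0.36 41 [0.1908 0.1925]   -0.355 4 [0.1905 0.1909]   -0.35 17 [0.1913 0.192 ]   -0.345 24 [0.191  0.1919]   -0.34 21 [0.1906 0.192 ]   -0.335 25 [0.1956 0.1967]   -0.33 54 [0.1958 0.1968]
   -0.39 6 [0.1914 0.194 ]   -0.385 11 [0.1923 0.1957]   -0.38 13 [0.1894 0.1937]   -0.375 8 [0.1905 0.1948]   -0.37 6 [0.1938 0.1956]   -0.365 8 [0.1921 0.1948]   -0.36 5 [0.194  0.1964]
scene two-point tilt -0.0011 86 37 0.1949 0.1947
   -0.39 7 [0.1891 0.193 ]   -0.385 15 [0.172  0.1921]   -0.38 9 [0.1876 0.1938]   -0.37 4 [0.1929 0.1947]   -0.335 4 [0.1942 0.1967]   -0.33 5 [0.1976 0.2005]
```

View pics/c9.png

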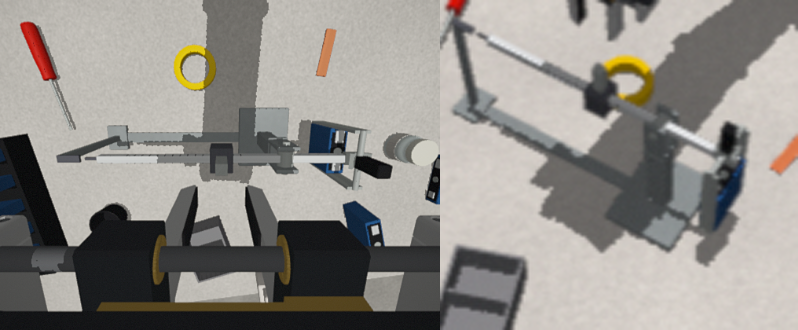

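The beam is level with the pointer: tail tip at (90,158), pointer at (70,157). The cell hangs in the notch at (350,160) and the gripper is clear of everything. Handing in.

```bash
python3 -c "
from workcell import bot
print(bot.close_job())"
```

```text
the job is handed in; nothing more can be done
None
```

I hung the larger cell in the beam's notch and slid the poise until the beam balanced level with the pointer (about 0.001 rad tilt by the wrist camera), with the gripper clear; I handed the job in at about 30 s and got no verdict back.

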